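# Snap the glass cutter into its spring clip

## Task

Put the glass cutter away in the clip rest: pick it up by the middle of its handle, hold it level over the two forks and push it straight down past the sprung jaw until it lies on the bottom of both forks with its middle between them and the jaw has snapped shut over it, then let go. Either end may point either way.

Things in the scene. Friction and masses are not known exactly. Their poses are not given: they have to be found in the camera images.
- cutter_mid (a point): Middle of the glass cutter, half-way up its handle, 6.5 mm above the table. A loose cream rod 151 mm long lying flat along this frame's y: straight round handle, diameter 12.6 mm; 17 mm ball at its +y end (begins 50 mm from the middle), small flat metal wheel head at its -y end (begins 55 mm from it). 55 g. A marker and a slim brush lie beside it in any order.
- clip_rest: The clip rest, fixed to the table; origin under its foot's centre. Wooden foot 86 (x) x 124 (y) x 10 mm, two aluminium U forks 10 mm wide (y) at y = -34 and +34 mm. Between them 58 mm are free for fingers, but for a 6 mm hinge pin along y at x = -18, z = 20 mm. Fork slot from x = -10 to +12 mm, fixed tine at +x, flared above z = 60 to x = +21 inside. Rest's top: z = 85 mm.
- clip_seat (a point): Where the middle of the cutter ends up: on the rest's centre line, 48 mm above the table (the rod then lies on both fork bottoms). Axes as the rest's: z up, rod along y (either way round), x across the slot. The rod is pushed straight down at x = 0; the 12.6 mm rod has 3.7 (-x) and 5.7 mm (+x) of play in the slot.
- clip_jaw (a joint): Steel spring jaw, one part with a nose over each fork, hinged on the pin at the rest's -x side. 0 rad = shut (at its stop), positive = swung out to -x, up to 0.6. Shut, the noses reach to x = +3 mm, undersides 9 mm above the seat point, smooth lead-in slopes above them (30 deg from vertical, up to 36 mm above it). A rod pushed down opens it 0.15-0.3 rad with 4 to 15 N in all; it snaps back to 0.

How it is judged:
At the end, for the whole second after the job is handed in: The cutter lies released in both forks: its middle within 8 mm of the seat point across the slot, 5 mm in height and 15 mm along the rod, its axis within 10 degrees of the fork line (either way round), and the jaw is shut over it (below 0.06 rad) (x of cutter_mid in the frame of clip_seat between -0.008 and 0.008 m and y of cutter_mid in the frame of clip_seat between -0.015 and 0.015 m and z of cutter_mid in the frame of clip_seat between -0.005 and 0.005 m and angle between the y axis of cutter_mid and the y axis of clip_seat, either way round below 0.17 rad and value of joint clip_jaw below 0.06 rad); the robot touches nothing.
It also fails if it takes over 38 s, if anything falls off the work surface, if the arm or the gripper's body presses on something with over 40 N, if the wrist force passes 120 N, or if a joint passes its speed limit or range.

## Robot

A 6-joint arm with a two-finger parallel gripper is mounted at the origin on a cart in front of the work surface, level with it; the furniture and walls round the work are solid. World frame = base frame: x ahead of the robot, y to its left, z up, the work surface at z = 0. Lengths are in m, angles in rad, forces in N, time in s.
With the tool pointing down it reaches from about 0.375 to 0.9 m from the base axis. Payload 3.1 kg.
Tool frame: the origin (TCP) lies midway between the tips of the shut fingers; the grasp point (between the pads) lies 19 mm behind it (ctrl.grasp_offset is the distance from the TCP to the grasp point, in m); z points along the fingers, y is the line along which they close (so a half turn about z gives the same grasp; the last joint's range is limited). The gripper opens to 85 mm and grips with 20 to 120 N. Pads are 22 mm wide; open, the fingers measure 114 mm over their backs; the gripper's body (76 mm by 85 mm) begins 54 mm behind the grasp point. The pads swing forward as they close: fully open they stand 13 mm farther back than shut.
Start: joints at [1.165, 0.527, 1.433, -0, 1.181, -0.178], TCP at [0.141, 0.609, 0.231] pointing down, gripper open.
Joint ranges: [-3.08, 3.08], [-0.75, 2.2], [0.22, 2.44], [-1.43, 4.57], [0, 2.65], [-2.85, 2.85]. Speed limits (rad/s): [2.79, 2.79, 3.14, 3.14, 3.14, 3.14].

## Interface

Orientations are given as a rotation vector (axis times angle).
In Python, from workcell import ctrl, imaging, job gives the robot as it stands.
- The arm moves only by the tool jog_arm, never from a script. Its argument "rows" is a list that holds one entry, the list of rows, each a list of 6 numbers: the shift along the tool's x, y, z in m, then the turn, a rotation vector about the tool's x, y, z in degrees. A call has 1 to 20 rows; each row is the pose to reach, as a shift and turn from the pose commanded when the call began, along the tool's axes at that moment; what a row does not reach only later rows make up. A row lasts 1/8 s, in which the tool goes at most 62.5 mm and 10.7 degrees, less where a joint would pass 70% of its speed; a pose out of reach is approached as far as the arm can. A call with a gripper value outside its range is refused whole. "gripper" is the closure in counts, from 0 (fully open) to 255 (shut), set as the call begins (left out, the last holds). The fingers move at their own pace and stop on an object; the grip force is fixed at half the most. Time passes only in rows, so rows that repeat a pose let the fingers close. It gives the time, the measured TCP pose, the force, the opening and the grip force at its end, in the units of the state.
- ctrl.state(): the state, without advancing time (a new reading comes with each control period).
- imaging.capture(name): name is "side" or "top" or "wrist"; returns the picture (420x560x3 uint8, red, green, blue); there is no depth.
- imaging.get_calibration(name): a dict with "fx", "fy", "cx", "cy" (pixels), "R" (3x3) and "t" (3): a world point X has camera coordinates R X + t; the wrist camera has in their place "T_tool_cam" (4x4, takes a point from camera to tool coordinates, whose origin is the TCP and whose axes are the flange's). Camera axes: x right, y down, z forward; pixel columns grow to the right and rows downward; lengths in m; the calibration is good to about 2 mm. A picture is of the moment at which its call begins: read the wrist's pose just before it. get_calibration takes no time and is no camera call.
- job.sign_off(): hands the job in; it is judged then, once.
Trained networks look in the newest picture that a camera, given by its name, has taken for a name from the list of things; names that differ only in an ending like _2 or _b are one class to them, and where a whole thing is asked for, a point or a joint stands for the part that bears it (a point fixed in the world has none). Each returns a list of dicts, best first, with "p" (0 to 1); they miss things now and then, are a little off and sometimes report something else, mostly with a low value. They report only what shows in the picture. A call takes as long as a camera call.
- imaging.recognise(camera, name): "pixel" ([row, column] in pixels, amid what is visible of it).
- imaging.outline_of(camera, name): "pixels" (420x560 bool, what is visible of it) and "pixel" ([row, column] in pixels, amid what is visible of it).
- imaging.pinpoint(camera, name): "pixel" ([row, column] in pixels: a listed point, or the origin of a listed thing).
The state is a dict: "clock": time; "joint_positions": joint angles; "joint_velocities": joint speeds; "joint_torque": joint torques, N m; "tcp_pos": TCP position; "ee_rot": TCP orientation; "contact_force": force on the tool from outside, world axes, zero at the start; "ft_torque": the same for the moment, N m; "width": finger opening in m; "gripper_force": force on a finger pad.
Only numpy, scipy, OpenCV 4.12 (cv2) and the standard library are available. Lean on these libraries where they do the work, as an engineer would, in place of code of your own. Each camera call takes 0.05 s, during which the arm holds its last target. There are 200 camera calls.

## Working session

There is one attempt and no reset: what is moved stays moved. The work goes in short steps, Python scripts to look and compute and a tool call to move; the robot and the scene stay as the last step left them, time stands still between calls to the robot, and variables do not carry over. Pictures are saved under pics/ and viewed, at most 10 in all, crops included, and the job is handed in when it is done.

Besides the shell and the picture viewer there is one more tool, called after "Emit:" by a JSON object that holds its "name" and its "arguments", one argument or row to a line. jog_arm: Moves the arm, as the interface text tells. Its arguments: {"type":"object","properties":{"rows":{"type":"array","items":{"type":"array","items":{"type":"array","items":{"type":"number"}}}},"gripper":{"type":"number"}},"required":["rows"]}

```bash
mkdir -p pics; cat > h.py <<'E'
import numpy as np, cv2
from scipy.spatial.transform import Rotation as Rn
from workcell import ctrl, imaging, job
def cam(name, st=None):
    c=imaging.get_calibration(name)
    if 'R' in c: R=np.array(c['R']);t=np.array(c['t'])
    else:
        st=st or ctrl.state(); T=np.eye(4);T[:3,:3]=Rn.from_rotvec(st['ee_rot']).as_matrix();T[:3,3]=st['tcp_pos']
        M=np.linalg.inv(T@np.array(c['T_tool_cam']));R=M[:3,:3];t=M[:3,3]
    K=np.array([[c['fx'],0,c['cx']],[0,c['fy'],c['cy']],[0,0,1]]);return K,R,t
def proj(C,X):
    p=C[0]@(C[1]@np.asarray(X)+C[2]);return np.array([p[1],p[0]])/p[2]
def onplane(C,pix,z):
    d=C[1].T@np.linalg.solve(C[0],[pix[1],pix[0],1]);o=-C[1].T@C[2];return o+d*(z-o[2])/d[2]
def tri(Cs,pixs):
    A=0;b=0
    for C,p in zip(Cs,pixs):
        d=C[1].T@np.linalg.solve(C[0],[p[1],p[0],1]);d/=np.linalg.norm(d);o=-C[1].T@C[2];P=np.eye(3)-np.outer(d,d);A=A+P;b=b+P@o
    return np.linalg.solve(A,b)
def save(n,img): cv2.imwrite('pics/'+n,cv2.cvtColor(img,cv2.COLOR_RGB2BGR))
E
python3 - <<'E'
from h import *
st=ctrl.state();print({k:np.round(v,3).tolist() for k,v in st.items()})
for n in ['top','side']:
    im=imaging.capture(n);save(n+'.png',im);C=cam(n);print(n,'cam at',-C[1].T@C[2])
    for nm,z in [('cutter_mid',.0065),('clip_rest',0),('clip_seat',.048)]:
        for r in imaging.pinpoint(n,nm)[:3]: print(nm,r['p'],r['pixel'],onplane(C,r['pixel'],z).round(4))
    for r in imaging.outline_of(n,'cutter_mid')[:3]:
        ys,xs=np.nonzero(r['pixels']);P=np.array([onplane(C,(y,x),.0065)[:2] for y,x in zip(ys,xs)])
        m=P.mean(0);w,v=np.linalg.eigh(np.cov((P-m).T));print('ol',r['p'],m.round(4),v[:,1],np.ptp((P-m)@v[:,1]),np.ptp((P-m)@v[:,0]))
E
```

```text
{'clock': 0.0, 'joint_positions': [1.165, 0.528, 1.434, -0.0, 1.181, -0.179], 'joint_velocities': [0.001, -0.0, 0.001, 0.001, -0.0, 0.002], 'joint_torque': [-0.0, -44.235, -17.802, -0.0, 0.009, -0.0], 'tcp_pos': [0.141, 0.608, 0.23], 'ee_rot': [-0.357, -3.121, 0.003], 'contact_force': [-0.133, 0.236, 0.134], 'ft_torque': [0.043, 0.06, -0.0], 'gripper_force': 0.0, 'width': 0.085}
top cam at [0.4156649  0.05653411 0.92440492]
cutter_mid 0.56 [253.3, 355.9] [ 0.4516 -0.1232  0.0065]
clip_rest 0.86 [228.6, 200.8] [0.4927 0.1868 0.    ]
clip_seat 0.91 [226.3, 194.4] [0.4927 0.1923 0.048 ]
ol 0.75 [ 0.4524 -0.1146] [0.15295232 0.98823357] 0.14622919846256438 0.015110767919671163
ol 0.26 [0.4951 0.1931] [-0.21986848  0.97552952] 0.12911098163196622 0.09009314338768491
side cam at [0.49901475 0.76210429 0.53303504]
cutter_mid 0.73 [199.1, 327.1] [ 0.4562 -0.1275  0.0065]
clip_rest 0.97 [312.5, 305.0] [0.4965 0.2008 0.    ]
clip_seat 0.93 [284.0, 305.8] [0.4965 0.1913 0.048 ]
ol 0.51 [ 0.4569 -0.1082] [0.14916049 0.988813  ] 0.1456909305145727 0.014782417684642422
```

View pics/top.png

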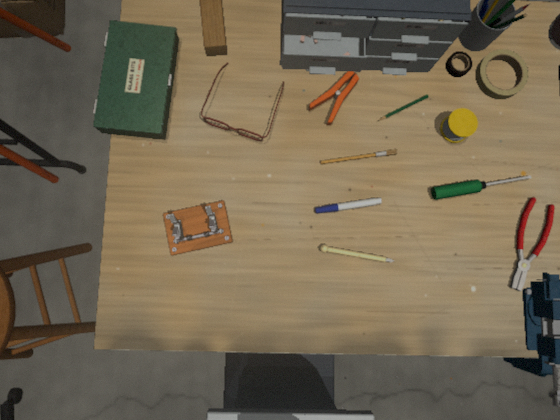

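View pics/side.png

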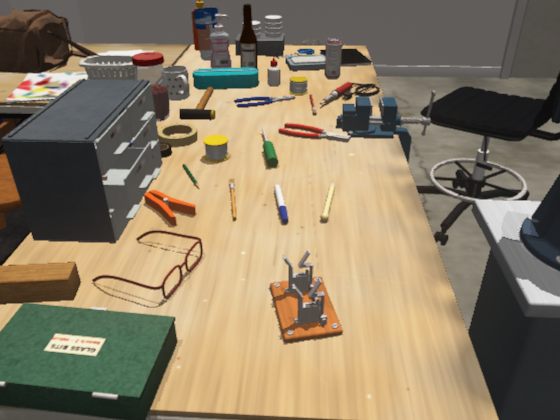

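```bash
cat >> h.py <<'E'
def Rdown(ydeg):  # tool z down, tool y at world angle ydeg
    a=np.radians(ydeg);y=np.array([np.cos(a),np.sin(a),0]);z=np.array([0,0,-1.]);return np.c_[np.cross(y,z),y,z]
def row(target,ydeg,st=None):
    st=st or ctrl.state();R=Rn.from_rotvec(st['ee_rot']).as_matrix()
    s=R.T@(np.asarray(target)-st['tcp_pos']);w=Rn.from_matrix(R.T@Rdown(ydeg)).as_rotvec(degrees=True)
    return s.round(4).tolist(),w.round(2).tolist()
E
python3 - <<'E'
from h import *
T=np.array(imaging.get_calibration('wrist')['T_tool_cam']);print(T.round(3),imaging.get_calibration('wrist')['fx'])
for tgt,yd in [([.494,.190,.05],12.7),([.454,-.118,.0065],-8.7)]:
    R=Rdown(yd);d=R@T[:3,2];o=R@T[:3,3]; z=.25
    k=(tgt[2]-(z+o[2]))/d[2]; tcp=np.array(tgt)-o-k*d; tcp[2]=z
    print(tcp,row(tcp,yd))
E
```

```text
[[-0.001 -0.945 -0.328  0.084]
 [ 1.    -0.    -0.001  0.001]
 [ 0.001 -0.328  0.945 -0.141]
 [ 0.     0.     0.     1.   ]] 353.1540317922994
[0.48587828 0.22327512 0.25      ] ([-0.423, -0.2977, -0.0187], [-0.01, 0.0, 64.25])
[ 0.46091831 -0.0691555   0.25      ] ([-0.4647, -0.5882, -0.0187], [-0.01, 0.0, 85.65])
```

Emit:
{"name": "jog_arm", "arguments": {
  "rows": [
    [[-0.423,-0.298,-0.019,0,0,64.2],[-0.423,-0.298,-0.019,0,0,64.2],[-0.423,-0.298,-0.019,0,0,64.2],[-0.423,-0.298,-0.019,0,0,64.2],[-0.423,-0.298,-0.019,0,0,64.2],[-0.423,-0.298,-0.019,0,0,64.2],[-0.423,-0.298,-0.019,0,0,64.2],[-0.423,-0.298,-0.019,0,0,64.2],[-0.423,-0.298,-0.019,0,0,64.2],[-0.423,-0.298,-0.019,0,0,64.2],[-0.423,-0.298,-0.019,0,0,64.2],[-0.423,-0.298,-0.019,0,0,64.2],[-0.423,-0.298,-0.019,0,0,64.2]]
  ]
}}

```text
clock: 2.12
tcp_pos: [0.485, 0.2241, 0.2503]
ee_rot: [-1.958, -2.456, 0.0]
contact_force: [-0.4, -0.0, 0.5]
width: 0.0851
gripper_force: 0.0
```

```bash
python3 - <<'E'
from h import *
st=ctrl.state();print(st['clock'],st['tcp_pos'],st['joint_positions'])
C=cam('wrist',st);im=imaging.capture('wrist');save('w1.png',im);print('cam',-C[1].T@C[2])
for nm,z in [('clip_rest',0),('clip_seat',.048)]:
    for r in imaging.pinpoint('wrist',nm)[:2]: print(nm,r['p'],r['pixel'],onplane(C,r['pixel'],z).round(4))
np.savez('w1.npz',K=C[0],R=C[1],t=C[2])
R=Rdown(-8.7);print(row([.461,-.069,.25],-8.7))
E
```

```text
2.125 [0.48501268 0.22405846 0.25034227] [ 2.23413296e-01  3.82133710e-01  1.63743891e+00  1.15200238e-04
  1.12227131e+00 -1.17173538e-03]
cam [0.46664119 0.30718341 0.39175726]
clip_rest 0.74 [199.0, 288.0] [0.5024 0.1928 0.    ]
clip_seat 0.58 [210.0, 287.2] [0.4999 0.1951 0.048 ]
([-0.2798, -0.0888, 0.0004], [0.0, -0.0, 21.51])
```

View pics/w1.png

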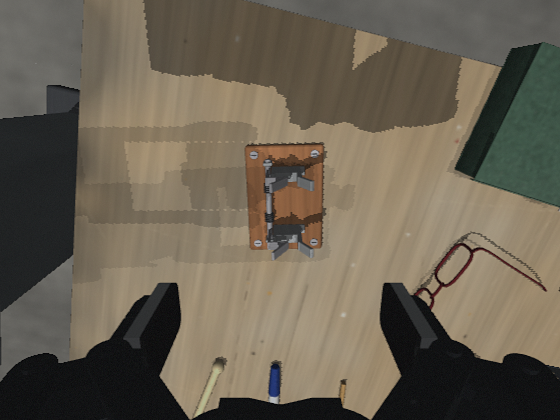

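```bash
cat > fit.py <<'E'
from h import *
from scipy.optimize import minimize
def mask(im,c,r):
    h=cv2.cvtColor(im,cv2.COLOR_RGB2HSV);m=((h[...,0]<13)&(h[...,1]>120)&(h[...,2]>50)).astype(np.uint8)
    k=np.zeros_like(m);cv2.circle(k,c,r,1,-1);m=cv2.morphologyEx(m&k,cv2.MORPH_OPEN,np.ones((2,2),np.uint8))
    n,l,s,_=cv2.connectedComponentsWithStats(cv2.dilate(m,np.ones((9,9),np.uint8)));b=1+np.argmax(s[1:,4]);m[l!=b]=0
    hull=cv2.convexHull(np.argwhere(m)[:,::-1].astype(np.float32));return m,hull
def model(C,p):
    c,s=np.cos(p[2]),np.sin(p[2])
    P=[proj(C,[p[0]+c*u-s*v,p[1]+s*u+c*v,z])[::-1] for u in(-.043,.043) for v in(-.062,.062) for z in(0,.01)]
    return cv2.convexHull(np.array(P,np.float32))
def fit(data):
    def cost(p):
        e=0
        for C,h in data:
            q=model(C,p);i,_=cv2.intersectConvexConvex(h,q);e+=(cv2.contourArea(h)+cv2.contourArea(q)-2*i)/cv2.contourArea(h)
        return e
    return minimize(cost,[.497,.192,.22],method='Nelder-Mead',options=dict(initial_simplex=[[.497,.192,.22],[.507,.192,.22],[.497,.202,.22],[.497,.192,.3]],xatol=1e-5))
if __name__=='__main__':
    f=np.load('w1.npz');D={'w1':((f['K'],f['R'],f['t']),(286,196),80),'top':(cam('top'),(198,227),50),'side':(cam('side'),(306,305),55)}
    al=[]
    for n,(C,c,r) in D.items():
        im=cv2.cvtColor(cv2.imread(f'pics/{n}.png'),cv2.COLOR_BGR2RGB);m,h=mask(im,c,r);al.append((C,h));s=fit([(C,h)]);print(n,s.x,s.fun,cv2.boundingRect(h))
    s=fit(al);print('all',s.x,s.fun)
E
python3 fit.py
```

```text
w1 [0.4997082  0.191199   0.22366345] 0.16377902471148909 (246, 146, 77, 104)Traceback (most recent call last):
  File "fit.py", line 23, in <module>
    im=cv2.cvtColor(cv2.imread(f'pics/{n}.png'),cv2.COLOR_BGR2RGB);m,h=mask(im,c,r);al.append((C,h));s=fit([(C,h)]);print(n,s.x,s.fun,cv2.boundingRect(h))
                                                                       ~~~~^^^^^^^^
  File "fit.py", line 6, in mask
    n,l,s,_=cv2.connectedComponentsWithStats(cv2.dilate(m,np.ones((9,9),np.uint8)));b=1+np.argmax(s[1:,4]);m[l!=b]=0
                                                                                        ~~~~~~~~~^^^^^^^^^
    return _wrapfunc(a, 'argmax', axis=axis, out=out, **kwds)
    return bound(*args, **kwds)
ValueError: attempt to get argmax of an empty sequence
```

Emit:
{"name": "jog_arm", "arguments": {
  "rows": [
    [[-0.28,-0.089,0,0,0,21.5],[-0.28,-0.089,0,0,0,21.5],[-0.28,-0.089,0,0,0,21.5],[-0.28,-0.089,0,0,0,21.5],[-0.28,-0.089,0,0,0,21.5],[-0.28,-0.089,0,0,0,21.5],[-0.28,-0.089,0,0,0,21.5],[-0.28,-0.089,0,0,0,21.5]]
  ]
}}

```text
clock: 3.28
tcp_pos: [0.4607, -0.0684, 0.2502]
ee_rot: [-2.382, -2.047, -0.0]
contact_force: [0.7, 0.1, -0.1]
width: 0.0852
gripper_force: 0.0
```

```bash
python3 - <<'E'
from h import *
st=ctrl.state();print(st['clock'],st['tcp_pos'])
C=cam('wrist',st);im=imaging.capture('wrist');save('w2.png',im)
np.savez('w2.npz',K=C[0],R=C[1],t=C[2])
for r in imaging.pinpoint('wrist','cutter_mid')[:2]: print(r['p'],r['pixel'],onplane(C,r['pixel'],.0065).round(4))
for r in imaging.outline_of('wrist','cutter_mid')[:2]:
    ys,xs=np.nonzero(r['pixels']);P=np.array([onplane(C,(y,x),.0065)[:2] for y,x in zip(ys,xs)])
    m=P.mean(0);w,v=np.linalg.eigh(np.cov((P-m).T));a=v[:,1]*np.sign(v[1,1]);q=(P-m)@a
    print('ol',r['p'],r['pixel'],'ang',np.degrees(np.arctan2(a[1],a[0])),np.ptp(q),'midextent',m+a*(q.max()+q.min())/2)
    s=np.abs(q)<.035; b=P[s].mean(0);print('handle centre',b)
E
```

```text
3.275 [ 0.46073957 -0.0683835   0.25024968]
0.63 [218.6, 279.0] [ 0.4517 -0.1234  0.0065]
ol 0.81 [205.1, 279.9] ang 81.35951159347778 0.1436952467364351 midextent [ 0.45320059 -0.12144438]
handle centre [ 0.45491294 -0.11036008]
```

View pics/w2.png

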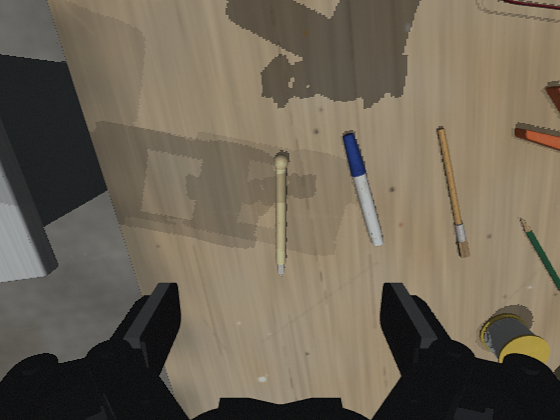

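```bash
sed -i 's/h\[...,0\]<13)&(h\[...,1\]>120)&(h\[...,2\]>50/h[...,0]<SH)\&(h[...,1]>SS)\&(h[...,2]>40/; s/^def mask/SH,SS=14,130\ndef mask/' fit.py
python3 - <<'E'
from h import *
import fit
f=np.load('w2.npz');C=(f['K'],f['R'],f['t'])
im=cv2.cvtColor(cv2.imread('pics/w2.png'),cv2.COLOR_BGR2RGB)
for r in range(148,282,3):print(r,im[r,280].tolist(),int((im[r,265:296].astype(int)[:,0]-im[r,265:296].astype(int)[:,2]).argmax()),onplane(C,(r,280.5),.0065)[:2].round(4)) if r<172 or r>250 else 0
for n,c in [('w1',(262,210)),('top',(185,240)),('side',(290,325))]:
    im=cv2.imread(f'pics/{n}.png');h=cv2.cvtColor(im,cv2.COLOR_BGR2HSV)
    print(n,[(h[c[1]+i,c[0]+j]).tolist() for i,j in [(0,0),(3,3),(-30,-40)]])
im=[cv2.resize(cv2.imread('pics/w1.png')[130:265,220:350],(390,405),interpolation=2),cv2.resize(cv2.imread('pics/top.png')[190:265,155:240],(459,405),interpolation=2)]
cv2.imwrite('pics/crop.png',np.hstack(im)[:, :800])
print(row([.4535,-.119,.06],-8.7))
E
```

```text
148 [138, 125, 102] 18 [ 0.4657 -0.043 ]
151 [111, 101, 82] 14 [ 0.4652 -0.0462]
154 [61, 55, 44] 25 [ 0.4647 -0.0494]
157 [131, 119, 94] 25 [ 0.4642 -0.0527]
160 [170, 156, 122] 14 [ 0.4637 -0.0559]
163 [175, 178, 139] 18 [ 0.4632 -0.0592]
166 [174, 164, 127] 13 [ 0.4627 -0.0625]
169 [154, 152, 119] 12 [ 0.4622 -0.0659]
253 [175, 178, 142] 18 [ 0.4468 -0.1672]
256 [175, 179, 141] 18 [ 0.4462 -0.1711]
259 [174, 178, 140] 18 [ 0.4456 -0.1751]
262 [174, 177, 138] 18 [ 0.445  -0.1791]
265 [154, 153, 150] 20 [ 0.4444 -0.1831]
268 [164, 161, 158] 20 [ 0.4437 -0.1871]
271 [158, 157, 153] 27 [ 0.4431 -0.1912]
274 [148, 140, 131] 27 [ 0.4425 -0.1953]
277 [147, 132, 108] 24 [ 0.4419 -0.1994]
280 [148, 133, 109] 25 [ 0.4412 -0.2035]
w1 [[13, 136, 143], [10, 24, 32], [18, 67, 121]]
top [[12, 83, 126], [13, 163, 153], [17, 96, 146]]
side [[13, 172, 153], [13, 166, 117], [18, 79, 225]]
([-0.051, 0.0003, 0.1903], [-0.0, -0.01, 0.07])
```

View pics/crop.png

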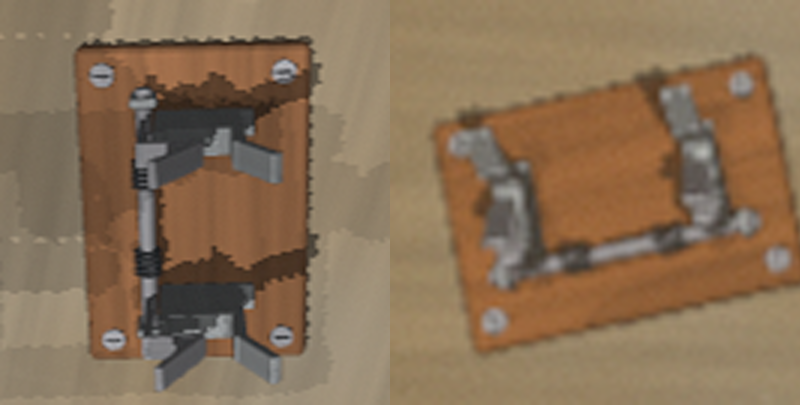

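Emit:
{"name": "jog_arm", "arguments": {
  "rows": [
    [[-0.054,0,0.06,0,0,0],[-0.054,0,0.12,0,0,0],[-0.054,0,0.18,0,0,0],[-0.054,0,0.22,0,0,0],[-0.054,0,0.235,0,0,0],[-0.054,0,0.243,0,0,0],[-0.054,0,0.248,0,0,0],[-0.054,0,0.248,0,0,0],[-0.054,0,0.248,0,0,0]]
  ]
}}

```text
clock: 4.55
tcp_pos: [0.4533, -0.1234, 0.0034]
ee_rot: [2.383, 2.044, 0.001]
contact_force: [-1.1, 0.2, 0.7]
width: 0.0849
gripper_force: 0.0
```

```bash
sed -i 's/^SH,SS=.*/SH,SS=16,115/' fit.py; python3 fit.py
```

```text
w1 [0.49937238 0.19206549 0.24622294] 0.05122495093943914 (246, 145, 78, 105)
top [0.49348724 0.19034829 0.24717154] 0.03418588609187797 (164, 202, 69, 54)
side [0.49652807 0.19476175 0.23797193] 0.06832259701490888 (271, 279, 73, 65)
all [0.49698443 0.19304844 0.23692555] 0.2943969528688044
```

Emit:
{"name": "jog_arm", "arguments": {
  "rows": [
    [[0,0,0,0,0,0],[0,0,0,0,0,0],[0,0,0,0,0,0],[0,0,0,0,0,0],[0,0,0,0,0,0],[0,0,0,0,0,0],[0,0,0,0,0,0],[0,0,0,0,0,0],[0,0,0,0,0,0],[0,0,0,0,0,0]]
  ],
  "gripper": 255
}}

```text
clock: 5.8
tcp_pos: [0.4527, -0.1231, 0.0024]
ee_rot: [2.384, 2.045, 0.0]
contact_force: [-1.6, 0.5, 4.1]
width: 0.0099
gripper_force: 58.8
```

Emit:
{"name": "jog_arm", "arguments": {
  "rows": [
    [[0,0,-0.01,0,0,0],[0,0,-0.03,0,0,0],[0,0,-0.06,0,0,0],[0,0,-0.1,0,0,0],[0,0,-0.14,0,0,0],[0,0,-0.16,0,0,0],[0,0,-0.16,0,0,0],[0,0,-0.16,0,0,0]]
  ]
}}

```text
clock: 6.8
tcp_pos: [0.4519, -0.1227, 0.1617]
ee_rot: [-2.383, -2.044, 0.001]
contact_force: [0.7, 0.8, -0.5]
width: 0.0098
gripper_force: 58.7
```

```bash
python3 - <<'E'
from h import *
st=ctrl.state();print(st['clock'],st['tcp_pos'],st['width'],st['contact_force'])
C=cam('wrist',st);im=imaging.capture('wrist');save('w3.png',im[150:])
np.savez('w3.npz',K=C[0],R=C[1],t=C[2])
print('tcp px',proj(C,st['tcp_pos']))
# view pose over rest: rod held at yaw of rest
yd=np.degrees(.24);print(row([.4975,.193,.165],yd))
E
```

```text
6.8 [ 0.45193242 -0.12273706  0.16165847] 0.009804431165268681 [ 0.66866216  0.78690451 -0.48009048]
tcp px [287.31954007 279.33118463]
([0.3189, -0.0029, -0.0034], [-0.12, -0.08, -22.51])
```

View pics/w3.png

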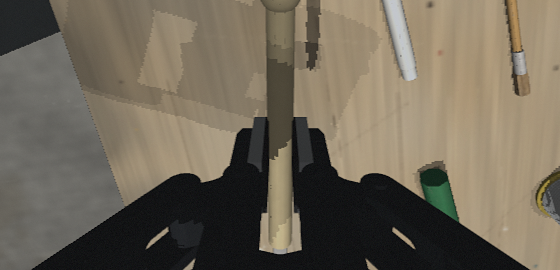

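```bash
python3 - <<'E'
from h import *
f=np.load('w3.npz');C=(f['K'],f['R'],f['t']);st=ctrl.state()
R=Rn.from_rotvec(st['ee_rot']).as_matrix()
for off in (-.004,0,.004):
  for pit in (-4,0,4):
    a=[proj(C,np.array(st['tcp_pos'])+R@np.array([s*np.cos(np.radians(pit))+off,0,-.0041+s*np.sin(np.radians(pit))])).round(1).tolist() for s in (.0755,.058,.05,-.055,-.0755)]
    print(off,pit,a)
im=cv2.imread('pics/w3.png')
for r in list(range(0,20,2))+list(range(200,262,4)): 
    print(r+150,im[r,281].tolist(),end=' ')
# edges of rod per row
g=im.astype(int)
for r in (20,40,60): print('\n',r+150,g[r,262:302].sum(1).tolist())
E
```

```text
-0.004 -4 [[130.1, 278.6], [175.8, 278.7], [195.3, 278.8], [387.7, 279.2], [415.4, 279.2]]
-0.004 0 [[128.1, 278.7], [173.2, 278.8], [192.6, 278.8], [394.0, 279.2], [424.5, 279.2]]
-0.004 4 [[127.2, 278.7], [171.3, 278.8], [190.5, 278.8], [400.1, 279.2], [433.5, 279.2]]
0 -4 [[118.8, 278.6], [165.6, 278.7], [185.5, 278.8], [381.5, 279.2], [409.8, 279.2]]
0 0 [[117.2, 278.6], [163.2, 278.7], [182.9, 278.8], [387.8, 279.2], [418.7, 279.2]]
0 4 [[116.7, 278.7], [161.6, 278.7], [181.1, 278.8], [393.8, 279.2], [427.7, 279.2]]
0.004 -4 [[107.3, 278.6], [155.2, 278.7], [175.5, 278.7], [375.3, 279.2], [404.0, 279.2]]
0.004 0 [[106.2, 278.6], [153.0, 278.7], [173.2, 278.8], [381.4, 279.2], [412.9, 279.2]]
0.004 4 [[106.1, 278.6], [151.7, 278.7], [171.5, 278.8], [387.4, 279.2], [421.7, 279.2]]
150 [92, 118, 128] 152 [88, 113, 123] 154 [86, 108, 118] 156 [83, 105, 113] 158 [78, 99, 108] 160 [71, 90, 96] 162 [80, 100, 109] 164 [92, 118, 128] 166 [94, 120, 130] 168 [91, 117, 128] 350 [120, 153, 166] 354 [118, 152, 166] 358 [120, 154, 168] 362 [119, 151, 166] 366 [121, 153, 167] 370 [118, 151, 166] 374 [117, 151, 165] 378 [137, 176, 191] 382 [138, 178, 192] 386 [137, 176, 191] 390 [137, 177, 191] 394 [138, 178, 193] 398 [135, 175, 191] 402 [155, 158, 161] 406 [21, 20, 19] 410 [19, 16, 19] 
 170 [350, 354, 352, 305, 244, 244, 262, 275, 290, 299, 311, 318, 319, 325, 332, 334, 333, 339, 338, 341, 340, 339, 337, 327, 329, 318, 309, 306, 295, 285, 268, 247, 263, 356, 397, 398, 402, 406, 412, 411]

 190 [367, 361, 362, 337, 252, 207, 221, 260, 285, 300, 307, 314, 317, 326, 332, 331, 334, 334, 337, 338, 341, 342, 309, 307, 325, 319, 312, 307, 294, 279, 263, 234, 295, 376, 397, 397, 399, 399, 405, 410]

 210 [348, 349, 359, 370, 277, 173, 187, 193, 193, 194, 196, 200, 202, 206, 195, 252, 288, 288, 289, 287, 289, 291, 287, 282, 282, 278, 274, 269, 258, 248, 238, 209, 289, 347, 341, 334, 333, 324, 328, 327]
```

Emit:
{"name": "jog_arm", "arguments": {
  "rows": [
    [[0.319,-0.003,-0.003,0,0,-22.5],[0.319,-0.003,-0.003,0,0,-22.5],[0.319,-0.003,-0.003,0,0,-22.5],[0.319,-0.003,-0.003,0,0,-22.5],[0.319,-0.003,-0.003,0,0,-22.5],[0.319,-0.003,-0.003,0,0,-22.5],[0.319,-0.003,-0.003,0,0,-22.5],[0.319,-0.003,0.02,0,0,-22.5],[0.319,-0.003,0.04,0,0,-22.5],[0.319,-0.003,0.04,0,0,-22.5],[0.319,-0.003,0.04,0,0,-22.5]]
  ]
}}

```text
clock: 8.22
tcp_pos: [0.4985, 0.1915, 0.1226]
ee_rot: [1.942, 2.47, -0.0]
contact_force: [0.1, -0.7, 0.7]
width: 0.01
gripper_force: 58.8
```

```bash
python3 - <<'E'
from h import *
st=ctrl.state();print(st['clock'],st['tcp_pos'],st['width'])
C=cam('wrist',st);im=imaging.capture('wrist');save('w4.png',im)
np.savez('w4.npz',K=C[0],R=C[1],t=C[2])
R=Rn.from_rotvec(st['ee_rot']).as_matrix();print('yaw',np.degrees(np.arctan2(R[1,1],R[0,1])))
for nm,z in [('clip_rest',0),('clip_seat',.048)]:
    for r in imaging.pinpoint('wrist',nm)[:2]: print(nm,r['p'],r['pixel'],onplane(C,r['pixel'],z).round(4))
im2=imaging.capture('side');save('s4.png',im2)
v=np.vstack([im[:330,100:460].copy()]);v=cv2.resize(v,(480,440));s=cv2.resize(im2[190:350,250:360],(302,440),interpolation=2)
save('c4.png',np.hstack([v,s]))
E
```

```text
8.225 [0.49851873 0.19147705 0.12255549] 0.009992350453986594
yaw 13.641968575805206
clip_rest 0.71 [202.8, 278.4] [0.4976 0.1928 0.    ]
clip_seat 0.96 [224.7, 282.5] [0.5004 0.1936 0.048 ]
```

View pics/c4.png

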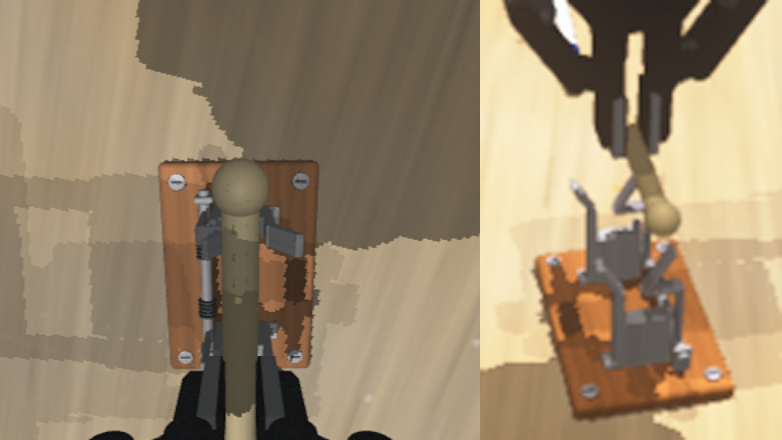

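```bash
python3 - <<'E'
from h import *
import fit
f=np.load('w4.npz');C=(f['K'],f['R'],f['t'])
im=cv2.cvtColor(cv2.imread('pics/w4.png'),cv2.COLOR_BGR2RGB)
m,h=fit.mask(im,(280,200),105);s=fit.fit([(C,h)]);print(s.x,s.fun,cv2.boundingRect(h))
st=ctrl.state();R=Rn.from_rotvec(st['ee_rot']).as_matrix();p=np.array(st['tcp_pos'])
g=im.astype(int).sum(2)
for r in (175,190,205,250):
    print(r,g[r,258:304].tolist())
P=lambda C,x,y,z:proj(C,p+R@np.array([x,y,z])).round(1).tolist()
for pit in (0,4,8,12):
    a=np.radians(pit);f=lambda C,s,d=0:P(C,s*np.cos(a)-d*np.sin(a),0,-.0041+s*np.sin(a)+d*np.cos(a))
    S=cam('side');print(pit,'wrist: ball c',f(C,.067),'neck',f(C,.0595),'side: ball c',f(S,.067),'tcp',f(S,0))
E
```

```text
[0.52029035 0.19180184 0.61761036] 1.904999260851173 (294, 122, 46, 155)
175 [195, 199, 194, 189, 186, 187, 189, 196, 213, 230, 236, 249, 254, 256, 260, 238, 216, 221, 250, 269, 331, 366, 366, 366, 373, 363, 361, 353, 347, 342, 336, 327, 317, 302, 289, 261, 236, 239, 257, 220, 168, 202, 286, 273, 234, 233]
190 [204, 211, 209, 211, 207, 204, 211, 195, 209, 228, 239, 244, 251, 255, 261, 261, 265, 234, 248, 275, 268, 274, 273, 273, 276, 270, 241, 245, 265, 256, 254, 257, 250, 240, 231, 202, 303, 357, 358, 362, 357, 354, 348, 347, 352, 351]
205 [216, 132, 138, 134, 128, 132, 243, 286, 242, 223, 237, 244, 252, 257, 263, 263, 269, 268, 273, 277, 274, 275, 273, 275, 275, 272, 270, 268, 267, 263, 258, 255, 248, 238, 226, 208, 259, 302, 301, 304, 304, 301, 296, 294, 294, 301]
250 [203, 189, 152, 161, 176, 172, 178, 176, 180, 192, 202, 208, 214, 213, 211, 215, 216, 223, 219, 218, 221, 221, 221, 223, 222, 220, 219, 222, 212, 210, 213, 212, 209, 208, 204, 192, 183, 177, 178, 179, 178, 177, 180, 180, 170, 182]
0 wrist: ball c [137.7, 279.2] neck [157.3, 279.3] side: ball c [270.6, 317.0] tcp [240.8, 305.4]
4 wrist: ball c [136.6, 279.3] neck [155.8, 279.3] side: ball c [273.4, 316.9] tcp [240.8, 305.4]
8 wrist: ball c [136.4, 279.3] neck [155.1, 279.4] side: ball c [276.0, 316.7] tcp [240.8, 305.4]
12 wrist: ball c [137.0, 279.3] neck [155.1, 279.4] side: ball c [278.3, 316.4] tcp [240.8, 305.4]
```

```bash
python3 - <<'E'
from h import *
import fit
f=np.load('w4.npz');C=(f['K'],f['R'],f['t'])
im=cv2.cvtColor(cv2.imread('pics/w4.png'),cv2.COLOR_BGR2RGB)
h=cv2.cvtColor(im,cv2.COLOR_RGB2HSV);m=((h[...,0]<16)&(h[...,1]>115)&(h[...,2]>40)).astype(np.uint8)
m[:115]=0;m[282:]=0;m[:,:212]=0;m[:,345:]=0;m=cv2.morphologyEx(m,cv2.MORPH_OPEN,np.ones((4,4),np.uint8))
hl=cv2.convexHull(np.argwhere(m)[:,::-1].astype(np.float32))
hm=cv2.convexHull(np.array([[220,121.5],[338.5,120],[333.3,276],[229,276]],np.float32))
for q in (hl,hm):
    s=fit.fit([(C,q)]);print(s.x,s.fun,cv2.boundingRect(q))
    c,sn=np.cos(s.x[2]),np.sin(s.x[2]);d=np.array(ctrl.state()['tcp_pos'])[:2]-s.x[:2];print('tcp in rest',d@[c,sn],d@[-sn,c])
# refine all corners on z=.01 for check
for p in [(121.5,220),(120,338.5)]: print(onplane(C,p,0).round(4))
for p in [(276,333.3),(276,229)]: print(onplane(C,p,.01).round(4))
E
```

```text
[0.49904302 0.19268392 0.23725603] 0.048014932676783306 (220, 122, 120, 155)
tcp in rest -0.0003189933074043683 -0.00019027695275388668
[0.49850825 0.19346111 0.24954447] 0.043861519338073425 (220, 120, 119, 157)
tcp in rest 4.964908822444525e-06 -0.0010715245740572272
[0.4419 0.243  0.    ]
[0.5253 0.2643 0.    ]
[0.5548 0.1457 0.01  ]
[0.4725 0.1259 0.01  ]
```

Emit:
{"name": "jog_arm", "arguments": {
  "rows": [
    [[0,0.0005,0.015,0,0,0],[0,0.0005,0.03,0,0,0],[0,0.0005,0.038,0,0,0],[0,0.0005,0.044,0,0,0],[0,0.0005,0.05,0,0,0],[0,0.0005,0.055,0,0,0],[0,0.0005,0.055,0,0,0]]
  ]
}}

```text
clock: 9.3
tcp_pos: [0.5002, 0.1929, 0.0675]
ee_rot: [1.938, 2.47, 0.003]
contact_force: [2.1, 0.3, -0.6]
width: 0.0097
gripper_force: 58.9
```

```bash
python3 - <<'E'
from h import *
st=ctrl.state();print(st['clock'],st['tcp_pos'],st['width'],st['contact_force'],st['ft_torque'])
im=imaging.capture('wrist');im2=imaging.capture('side')
v=cv2.resize(im[60:330,160:400],(427,480));s=cv2.resize(im2[220:350,260:355],(351,480),interpolation=2)
save('c5.png',np.hstack([v,s]))
E
```

```text
9.3 [0.5001625  0.19293406 0.06749707] 0.009743242842698242 [ 2.10613285  0.34446675 -0.60153362] [ 0.05984487 -0.35271212  0.04227008]
```

View pics/c5.png

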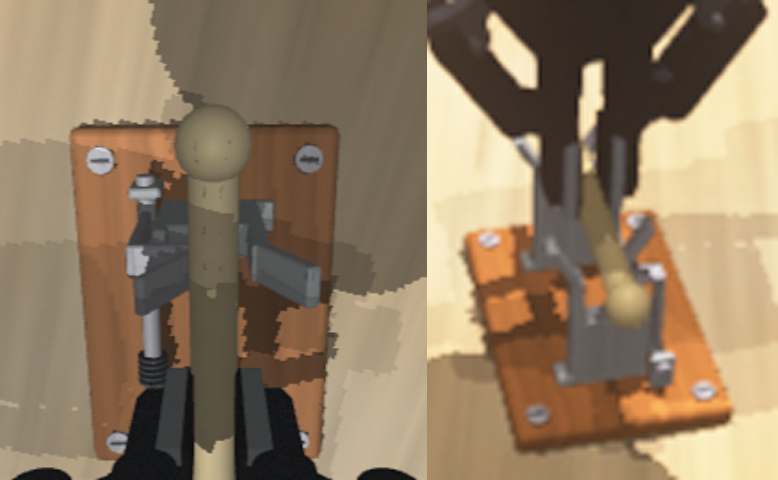

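Emit:
{"name": "jog_arm", "arguments": {
  "rows": [
    [[0,0,0.004,0,0,0],[0,0,0.008,0,0,0],[0,0,0.011,0,0,0],[0,0,0.014,0,0,0],[0,0,0.014,0,0,0]]
  ]
}}

```text
clock: 10.02
tcp_pos: [0.4983, 0.1927, 0.0527]
ee_rot: [-1.939, -2.47, 0.001]
contact_force: [3.6, 0.5, -3.0]
width: 0.0098
gripper_force: 58.7
```

Emit:
{"name": "jog_arm", "arguments": {
  "rows": [
    [[0,0,0.003,0,0,0],[0,0,0.006,0,0,0],[0,0,0.008,0,0,0],[0,0,0.008,0,0,0],[0,0,0.008,0,0,0]]
  ]
}}

```text
clock: 10.65
tcp_pos: [0.4983, 0.1927, 0.0454]
ee_rot: [-1.939, -2.471, 0.001]
contact_force: [0.7, 0.2, -0.1]
width: 0.01
gripper_force: 59.4
```

Emit:
{"name": "jog_arm", "arguments": {
  "rows": [
    [[0,0,0.001,0,0,0],[0,0,0.002,0,0,0],[0,0,0.002,0,0,0]]
  ]
}}

```text
clock: 11.02
tcp_pos: [0.4988, 0.1928, 0.044]
ee_rot: [1.939, 2.471, 0.0]
contact_force: [-0.4, -0.2, 5.2]
width: 0.0102
gripper_force: 59.9
```

Emit:
{"name": "jog_arm", "arguments": {
  "rows": [
    [[0,0,-0.001,0,0,0],[0,0,-0.001,0,0,0],[0,0,-0.001,0,0,0],[0,0,-0.001,0,0,0],[0,0,-0.001,0,0,0],[0,0,-0.001,0,0,0]]
  ],
  "gripper": 150
}}

```text
clock: 11.78
tcp_pos: [0.4987, 0.1928, 0.0443]
ee_rot: [-1.94, -2.471, 0.0]
contact_force: [-0.5, 0.2, 1.2]
width: 0.0349
gripper_force: 0.0
```

Emit:
{"name": "jog_arm", "arguments": {
  "rows": [
    [[0,0,-0.01,0,0,0],[0,0,-0.03,0,0,0],[0,0,-0.06,0,0,0],[0,0,-0.1,0,0,0],[0,0,-0.14,0,0,0],[0,0,-0.18,0,0,0],[0,0,-0.18,0,0,0],[0,0,-0.18,0,0,0]]
  ]
}}

```text
clock: 12.78
tcp_pos: [0.4981, 0.1927, 0.2244]
ee_rot: [-1.939, -2.471, 0.001]
contact_force: [0.6, 0.1, -0.4]
width: 0.0354
gripper_force: 0.0
```

```bash
python3 - <<'E'
from h import *
st=ctrl.state();print(st['clock'],st['tcp_pos'],st['width'],st['contact_force'])
C=cam('wrist',st);im=imaging.capture('wrist')
for n,z in (('cutter_mid',.048),('clip_seat',.048)):
    for r in imaging.pinpoint('wrist',n)[:1]: print(n,r['p'],onplane(C,r['pixel'],z).round(4))
im2=imaging.capture('side')
v=cv2.resize(im[100:300,190:370],(432,480));s=cv2.resize(im2[230:350,260:355],(380//1,480),interpolation=2)[:, :360]
save('c6.png',np.hstack([v,s]))
E
```

```text
12.775 [0.49805659 0.19266112 0.22435373] 0.035361608920324306 [ 0.5553929   0.08498232 -0.39575841]
cutter_mid 0.85 [0.4993 0.1889 0.048 ]
clip_seat 0.95 [0.5005 0.1958 0.048 ]
```

View pics/c6.png

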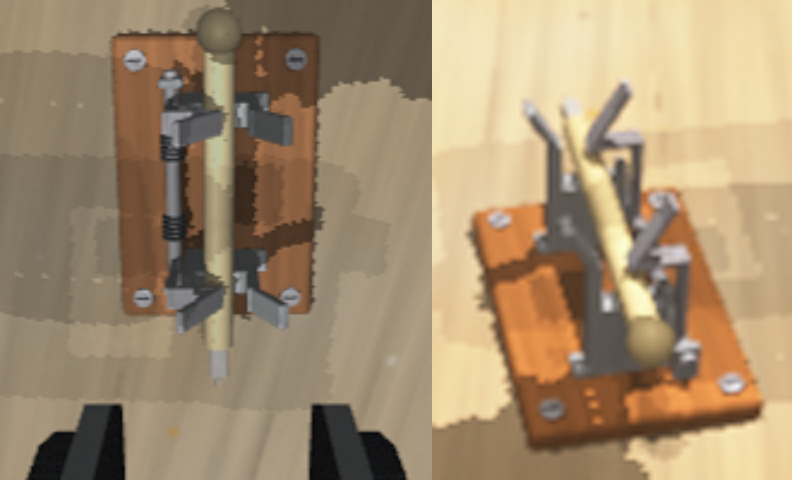

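```bash
python3 -c "
from workcell import job
print(job.sign_off())"
```

```text
the job is handed in; nothing more can be done
None
```

I put the glass cutter in the clip rest, with the jaw closed over it on both forks and the gripper released and raised clear. I handed the job in at about 13 s on the robot's clock. The last pictures put its middle about 1 mm across the slot and 7 mm along the rod from the seat point; sign-off returned no verdict.

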